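# Re-rack four screwdrivers in reverse order

### The arm

A 7-joint arm with a two-finger parallel gripper is mounted at the origin on the work surface. World frame = base frame: x ahead of the robot, y to its left, z up, the work surface at z = 0. Lengths are in m, angles in rad, forces in N, time in s.
With the tool pointing down it reaches from about 0.4 to 0.9 m from the base axis. Payload 5.5 kg.
Tool frame: the origin (TCP) lies at the very end of the fingers, on their centre line; the grasp point (between the pads) lies 19 mm behind it; z points along the fingers, y is the line along which they close (so a half turn about z gives the same grasp; the last joint's range is limited). The gripper opens to 92 mm and grips with 3 to 60 N. Pads are 19 mm wide; open, the fingers measure 130 mm over their backs; the gripper's body (75 mm by 190 mm) begins 47 mm behind the grasp point.
Start: joints at [1.566, 0.501, -0.427, 1.55, 0.221, 1.138, -0.21], TCP at [0.172, -0.627, 0.227] pointing down, gripper open.
Joint ranges: [-2.88, 2.88], [-0.31, 2.03], [-1.54, 1.56], [0.2, 2.42], [-1.41, 4.55], [0.19, 2.02], [-2.57, 2.57]. Speed limits (rad/s): [2.57, 2.57, 3.14, 3.14, 3.14, 3.14, 3.14].

### API

Orientations are given as a unit quaternion [w, x, y, z].
In Python, from bench import manip gives the robot as it stands. The module is installed in compiled form; this text tells all that it offers.
- The arm moves only by the shell command python3 -m pendant 'ROWS' [FORCE]. ROWS is JSON, a list of rows, each an object with "jaw": the finger opening in cm, from 0 to 9.18; "travel": the shift along the tool's x, y, z in cm, a list of three; "rot": the turn, a rotation vector about the tool's x, y, z in degrees, a list of three. A call has 1 to 12 rows; each row is the pose to reach, as a shift and turn from the pose commanded when the call began, along the tool's axes at that moment; what a row does not reach only later rows make up. A row lasts 1/12 s, in which the tool goes at most 41.7 mm and 7.16 degrees, less where a joint would pass 70% of its speed; a pose out of reach is approached as far as the arm can. A call with a gripper value outside its range is refused whole. The fingers move at their own pace and stop on an object; FORCE is the grip in N (left out, the last holds). Time passes only in rows, so rows that repeat a pose let the fingers close. It gives the time, the measured TCP pose, the force, the opening and the grip force at its end, in the units of the state.
- manip.read_state(): the state, without advancing time (a new reading comes with each control period).
- manip.grab_frame(name): name is "side" or "top" or "wrist"; returns a dict with "image" (420x560x3 uint8, red, green, blue), "fx", "fy", "cx", "cy" (pixels), "R" (3x3) and "t" (3): a world point X has camera coordinates R X + t. Camera axes: x right, y down, z forward; pixel columns grow to the right and rows downward; lengths in m; the calibration is good to about 2 mm. The wrist camera is an equidistant fisheye: a pixel r from the principal point sees the ray r / f radians off the axis. A picture is of the moment at which its call begins. There is no depth.
- manip.hand_in(): hands the job in; it is judged then, once.
Trained networks look in a picture, given as the dict that the camera call returned (one of the last four; its "shot" number tells which), for a name from the list of things; names that differ only in an ending like _2 or _b are one class to them, and where a whole thing is asked for, a point or a joint stands for the part that bears it (a point fixed in the world has none). Each returns a list of dicts, best first, with "conf" (0 to 1); they miss things now and then, are a little off and sometimes report something else, mostly with a low value. They report only what shows in the picture. A call takes as long as a camera call. They do not tell look-alikes from the thing itself.
- manip.search_frame(picture, query): "rect" ([left, top, right, bottom] in pixels, round what is visible of it).
The state is a dict: "time": time; "joints": joint angles; "joint_vel": joint speeds; "effort": joint torques, N m; "tool_pos": TCP position; "orientation": TCP orientation; "contact_force": force on the tool from outside, world axes, zero at the start; "torque": the same for the moment, N m; "grip_width": finger opening in m; "grip_force": force on a finger pad.
Only numpy, scipy, OpenCV 4.12 (cv2) and the standard library are available. Lean on these libraries where they do the work, as an engineer would, in place of code of your own. Each camera call takes 0.05 s, during which the arm holds its last target. There are 200 camera calls.

### The job

Move all four screwdrivers from the old wooden rack into the new steel-topped rack, one per hole and in reverse order: seen from the robot, the one standing leftmost in the old rack goes into the rightmost hole of the new one, the next into the second hole from the right, and so on, because the new rack will be used from the far side of the bench. Leave each upright with its blade down the hole and its collar fully down on the rack; lower them in, do not drop them.

Things in the scene. Friction and masses are not known exactly. Their poses are not given: they have to be found in the camera images.
- driver_red: stubby screwdriver with a red handle, loose, standing upright blade-down in a rack hole. Round. Origin: on its axis at the flat underside of its black collar (rests on the rack top); z up along the handle. Collar 38 mm across, z 0 to 10 mm; grip 30 mm across, z 10 to 85 mm (top); blade 7 mm across, down to z -45 mm. About 90 g.
- driver_blue: stubby screwdriver with a blue handle, loose, standing upright blade-down in a rack hole. Round. Origin: on its axis at the flat underside of its black collar (rests on the rack top); z up along the handle. Collar 38 mm across, z 0 to 10 mm; grip 30 mm across, z 10 to 85 mm (top); blade 7 mm across, down to z -45 mm. About 90 g.
- driver_yellow: stubby screwdriver with a yellow handle, loose, standing upright blade-down in a rack hole. Round. Origin: on its axis at the flat underside of its black collar (rests on the rack top); z up along the handle. Collar 38 mm across, z 0 to 10 mm; grip 30 mm across, z 10 to 85 mm (top); blade 7 mm across, down to z -45 mm. About 90 g.
- driver_green: stubby screwdriver with a green handle, loose, standing upright blade-down in a rack hole. Round. Origin: on its axis at the flat underside of its black collar (rests on the rack top); z up along the handle. Collar 38 mm across, z 0 to 10 mm; grip 30 mm across, z 10 to 85 mm (top); blade 7 mm across, down to z -45 mm. About 90 g.
- tag_red: red colour tag (34 x 14 x 2 mm) stuck on the top of the old rack; it marks the hole in which the red screwdriver stands at the start and never moves. Origin: centre of that hole's mouth, level with the rack top; the tag itself lies 32 mm from it towards -x (the robot's side).
- tag_blue: blue colour tag (34 x 14 x 2 mm) stuck on the top of the old rack; it marks the hole in which the blue screwdriver stands at the start and never moves. Origin: centre of that hole's mouth, level with the rack top; the tag itself lies 32 mm from it towards -x (the robot's side).
- tag_yellow: yellow colour tag (34 x 14 x 2 mm) stuck on the top of the old rack; it marks the hole in which the yellow screwdriver stands at the start and never moves. Origin: centre of that hole's mouth, level with the rack top; the tag itself lies 32 mm from it towards -x (the robot's side).
- tag_green: green colour tag (34 x 14 x 2 mm) stuck on the top of the old rack; it marks the hole in which the green screwdriver stands at the start and never moves. Origin: centre of that hole's mouth, level with the rack top; the tag itself lies 32 mm from it towards -x (the robot's side).
- old_rack: old rack, light wood, holds the screwdrivers and colour tags at the start; on the robot's left or right. Fixed, 85 (x) x 270 (y) x 60 mm high, turned at most 0.35 rad. Origin: centre of its underside; y along the row to the robot's left, z up. 4 square through holes 24 mm wide at x = 0, y = 97.5, 32.5, -32.5, -97.5 mm, mouths at z = 60 mm, empty below.
- new_rack: new rack, dark steel top, grey sides, holes empty at the start; on the other side from the old rack. Fixed, 85 (x) x 270 (y) x 60 mm high, turned at most 0.35 rad. Origin: centre of its underside; y along the row to the robot's left, z up. 4 square through holes 24 mm wide at x = 0, y = 97.5, 32.5, -32.5, -97.5 mm, mouths at z = 60 mm, empty below.
There are look-alikes about, which are no part of the job. What is shaped like the driver_yellow but turquoise is not meant.

How it is judged:
At the end, for the whole second after the job is handed in: Each screwdriver stands in the new rack in the hole that mirrors its starting hole (marked by its colour tag in the old rack): within 12 mm of that hole's centre along each rack axis, collar within 4 mm of the rack top, tilted less than 0.1 rad, released and at rest (below 0.02 m/s) (((y of tag_red in the frame of old_rack between 0.0825 and 0.1125 m and y of driver_red in the frame of new_rack between -0.1095 and -0.0855 m) or (y of tag_red in the frame of old_rack between 0.0175 and 0.0475 m and y of driver_red in the frame of new_rack between -0.0445 and -0.0205 m) or (y of tag_red in the frame of old_rack between -0.0475 and -0.0175 m and y of driver_red in the frame of new_rack between 0.0205 and 0.0445 m) or (y of tag_red in the frame of old_rack between -0.1125 and -0.0825 m and y of driver_red in the frame of new_rack between 0.0855 and 0.1095 m)) and x of driver_red in the frame of new_rack between -0.012 and 0.012 m and z of driver_red in the frame of new_rack between 0.056 and 0.064 m and angle between each of driver_red, driver_blue, driver_yellow, driver_green's own z axis and vertical below 0.1 rad and linear speed of each of driver_red, driver_blue, driver_yellow, driver_green below 0.02 m/s and contact force between the fingers and driver_red below 0.05 N and ((y of tag_blue in the frame of old_rack between 0.0825 and 0.1125 m and y of driver_blue in the frame of new_rack between -0.1095 and -0.0855 m) or (y of tag_blue in the frame of old_rack between 0.0175 and 0.0475 m and y of driver_blue in the frame of new_rack between -0.0445 and -0.0205 m) or (y of tag_blue in the frame of old_rack between -0.0475 and -0.0175 m and y of driver_blue in the frame of new_rack between 0.0205 and 0.0445 m) or (y of tag_blue in the frame of old_rack between -0.1125 and -0.0825 m and y of driver_blue in the frame of new_rack between 0.0855 and 0.1095 m)) and x of driver_blue in the frame of new_rack between -0.012 and 0.012 m and z of driver_blue in the frame of new_rack between 0.056 and 0.064 m and contact force between the fingers and driver_blue below 0.05 N and ((y of tag_yellow in the frame of old_rack between 0.0825 and 0.1125 m and y of driver_yellow in the frame of new_rack between -0.1095 and -0.0855 m) or (y of tag_yellow in the frame of old_rack between 0.0175 and 0.0475 m and y of driver_yellow in the frame of new_rack between -0.0445 and -0.0205 m) or (y of tag_yellow in the frame of old_rack between -0.0475 and -0.0175 m and y of driver_yellow in the frame of new_rack between 0.0205 and 0.0445 m) or (y of tag_yellow in the frame of old_rack between -0.1125 and -0.0825 m and y of driver_yellow in the frame of new_rack between 0.0855 and 0.1095 m)) and x of driver_yellow in the frame of new_rack between -0.012 and 0.012 m and z of driver_yellow in the frame of new_rack between 0.056 and 0.064 m and contact force between the fingers and driver_yellow below 0.05 N and ((y of tag_green in the frame of old_rack between 0.0825 and 0.1125 m and y of driver_green in the frame of new_rack between -0.1095 and -0.0855 m) or (y of tag_green in the frame of old_rack between 0.0175 and 0.0475 m and y of driver_green in the frame of new_rack between -0.0445 and -0.0205 m) or (y of tag_green in the frame of old_rack between -0.0475 and -0.0175 m and y of driver_green in the frame of new_rack between 0.0205 and 0.0445 m) or (y of tag_green in the frame of old_rack between -0.1125 and -0.0825 m and y of driver_green in the frame of new_rack between 0.0855 and 0.1095 m)) and x of driver_green in the frame of new_rack between -0.012 and 0.012 m and z of driver_green in the frame of new_rack between 0.056 and 0.064 m and contact force between the fingers and driver_green below 0.05 N); the robot touches nothing.
It fails at once if a screwdriver is dropped (falls free of the fingers at over 0.9 m/s, about 40 mm of fall) ((contact force between the fingers and driver_red below 0.05 N and linear speed of driver_red above 0.9 m/s) or (contact force between the fingers and driver_blue below 0.05 N and linear speed of driver_blue above 0.9 m/s) or (contact force between the fingers and driver_yellow below 0.05 N and linear speed of driver_yellow above 0.9 m/s) or (contact force between the fingers and driver_green below 0.05 N and linear speed of driver_green above 0.9 m/s)).
It also fails if it takes over 102 s, if anything falls off the work surface, if the arm or the gripper's body presses on something with over 40 N, if the wrist force passes 120 N, or if a joint passes its speed limit or range.

## Working session

There is one attempt and no reset: what is moved stays moved. The work goes in short steps, Python scripts to look and compute and a shell command to move; the robot and the scene stay as the last step left them, time stands still between calls to the robot, and variables do not carry over. Pictures are saved under pics/ and viewed, at most 14 in all, crops included, and the job is handed in when it is done.

```bash
mkdir -p pics
cat > h.py <<'E'
from bench import manip
import numpy as np, cv2
from scipy.spatial.transform import Rotation as Ro
def save(p,n): cv2.imwrite('pics/'+n,cv2.cvtColor(p['image'],cv2.COLOR_RGB2BGR))
def proj(p,X):
    c=np.asarray(p['R'])@np.asarray(X,float)+np.asarray(p['t'])
    return np.array([p['fx']*c[0]/c[2]+p['cx'],p['fy']*c[1]/c[2]+p['cy']])
def ray(p,u,v,fish=False):
    R=np.asarray(p['R']);t=np.asarray(p['t'])
    x=(u-p['cx'])/p['fx'];y=(v-p['cy'])/p['fy']
    if fish:
        th=np.hypot(x,y); k=np.sin(th)/max(th,1e-9); d=np.array([x*k,y*k,np.cos(th)])
    else: d=np.array([x,y,1.])
    return -R.T@t, R.T@d/np.linalg.norm(d)
def atz(p,u,v,z,fish=False):
    o,d=ray(p,u,v,fish); return o+d*(z-o[2])/d[2]
def tri(rs):
    A=sum(np.eye(3)-np.outer(d,d) for o,d in rs); b=sum((np.eye(3)-np.outer(d,d))@o for o,d in rs)
    return np.linalg.solve(A,b)
E
cat > l.py <<'E'
from h import *
for n in ['top','side']:
    p=manip.grab_frame(n); save(p,n+'0.png'); print(n,p['fx'],p['cx'],p['cy'],np.round(p['R'],3).tolist(),np.round(p['t'],3))
    for q in ['old_rack','new_rack','driver_red','driver_blue','driver_yellow','driver_green','tag_red','tag_blue','tag_yellow','tag_green']:
        print(q,[(np.round(d['rect'],1).tolist(),round(d['conf'],2)) for d in manip.search_frame(p,q)])
s=manip.read_state();print(s)
E
python3 l.py
```

```text
top 390.18812205764283 272.74208153291426 208.5706373455343 [[-0.001, -1.0, 0.026], [-0.987, -0.003, -0.161], [0.161, -0.026, -0.987]] [-0.032  0.504  0.773]
old_rack [([283.0, 186.5, 417.2, 243.2], 0.8)]
new_rack [([97.1, 156.4, 242.1, 227.7], 0.82)]
driver_red [([330.0, 199.2, 355.5, 225.6], 0.88)]
driver_blue [([359.2, 196.9, 387.3, 218.9], 0.73)]
driver_yellow [([390.8, 195.0, 423.2, 220.9], 0.93), ([429.0, 254.1, 460.1, 272.4], 0.72)]
driver_green [([296.6, 204.8, 318.4, 228.4], 0.68)]
tag_red []
tag_blue [([361.2, 224.7, 381.4, 226.9], 0.47)]
tag_yellow [([393.4, 224.1, 411.9, 227.8], 0.51)]
tag_green [([299.8, 226.7, 316.9, 238.8], 0.43)]
side 382.88064345504137 284.5789582994215 206.82000952879346 [[-0.995, -0.095, 0.003], [-0.052, 0.519, -0.853], [0.079, -0.849, -0.522]] [0.504 0.103 0.776]
old_rack []
new_rack [([225.4, 229.7, 287.5, 378.2], 0.7)]
driver_red [([290.7, 147.9, 308.9, 164.6], 0.56)]
driver_blue [([289.8, 133.0, 305.6, 168.8], 0.66)]
driver_yellow [([328.4, 129.9, 338.8, 168.6], 0.87), ([290.2, 129.8, 304.0, 138.5], 0.54)]
driver_green [([289.9, 160.6, 305.8, 2
[... 217 characters left out ...]
0.50088864, -0.42697354,  1.55038863,  0.22079973,
        1.13828416, -0.21029365]), 'joint_vel': array([ 1.31184212e-03,  1.03478084e-04,  3.29938773e-04, -8.21169799e-05,
       -5.19558092e-04, -1.10197190e-03,  1.81471181e-04]), 'effort': array([-2.07928961e-04, -5.66459835e+01, -5.81087708e+00, -2.79506081e+01,
       -6.65926631e-02,  2.06853863e-02,  7.38494373e-05]), 'tool_pos': array([ 0.1720063 , -0.62684201,  0.2267382 ]), 'orientation': array([2.32658479e-05, 9.91049700e-01, 1.33493411e-01, 1.59474756e-05]), 'contact_force': array([-0.35002053, -0.43280409,  0.71075868]), 'torque': array([0.03803055, 0.03696842, 0.02828795]), 'grip_force': 0.0, 'grip_width': 0.09156034160402989}
```

View images.

View pics/top0.png

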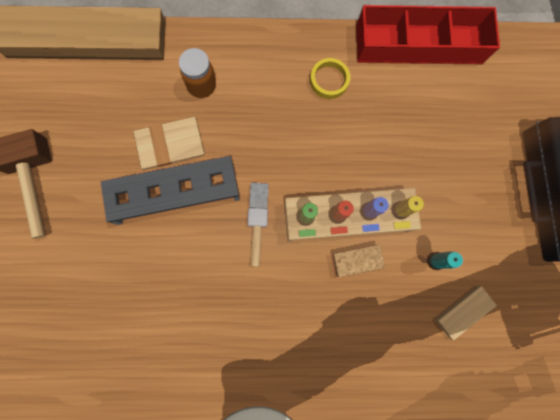

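View pics/side0.png

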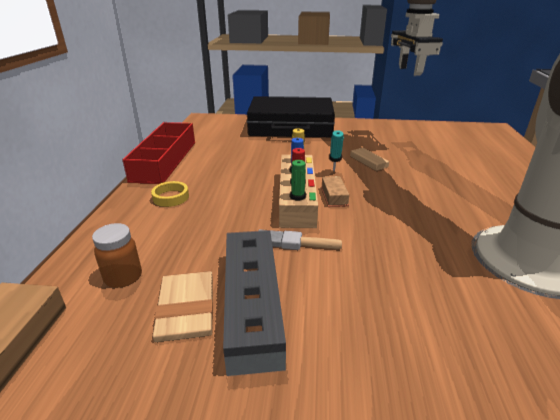

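Run:
```python
import cv2,numpy as np
t=cv2.imread('pics/top0.png');s=cv2.imread('pics/side0.png')
a=cv2.resize(t[150:240,95:245],(750,450),interpolation=cv2.INTER_CUBIC)
b=cv2.resize(t[180:280,280:470],(760,400),interpolation=cv2.INTER_CUBIC)
c=cv2.resize(s[225:375,215:295],(320,600),interpolation=cv2.INTER_CUBIC)
d=cv2.resize(s[120:240,270:350],(400,600),interpolation=cv2.INTER_CUBIC)
cv2.imwrite('pics/c1.png',a);cv2.imwrite('pics/c2.png',b);cv2.imwrite('pics/c3.png',np.hstack([c,d]))
```

```text
(no output)
```

View pics/c1.png

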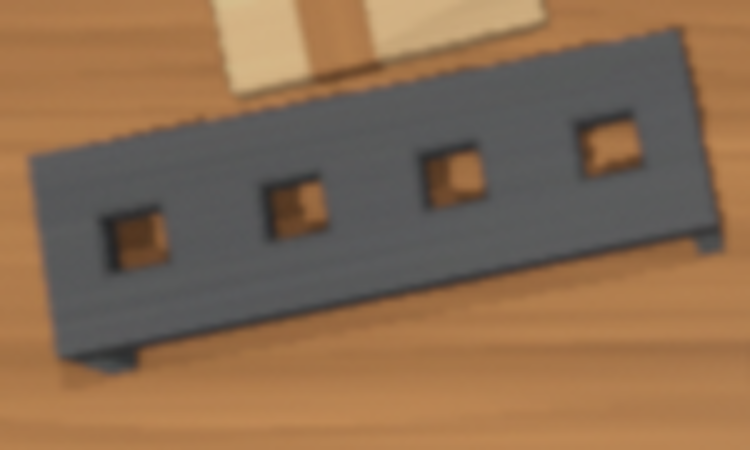

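View pics/c2.png

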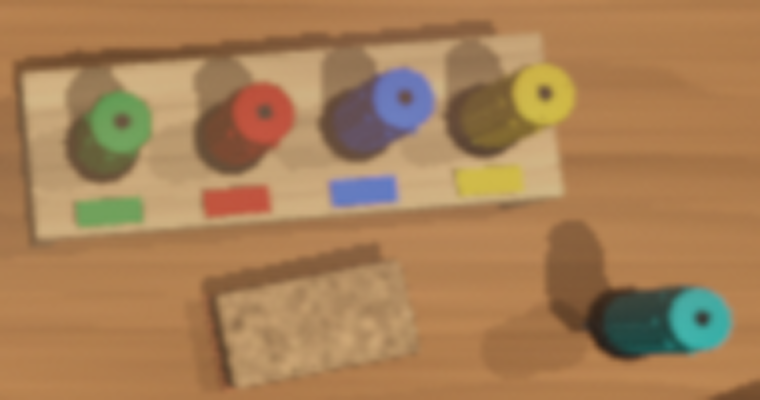

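View pics/c3.png

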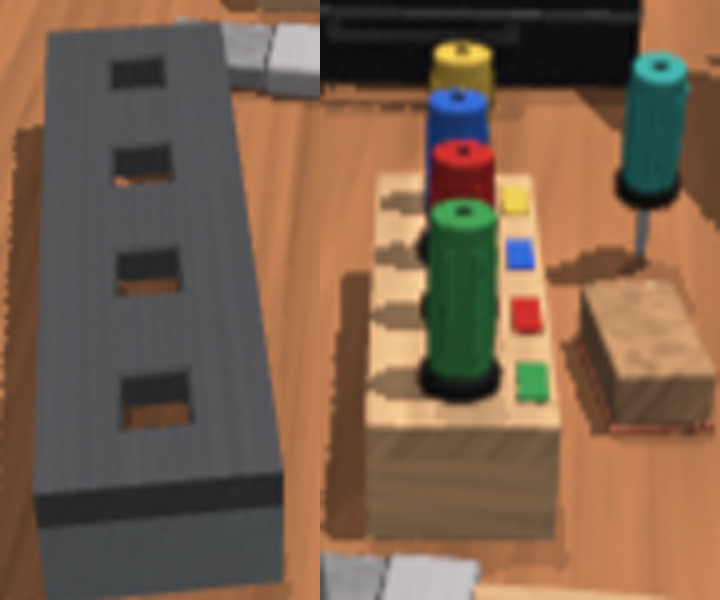

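```bash
cat > m.py <<'E'
from h import *
from scipy.optimize import least_squares
T=manip.grab_frame('top');S=manip.grab_frame('side')
def mp(pts,s,o): return (np.array(pts,float)+.5)/s-.5+np.array(o)
def t1(x):return mp(x,5,(95,150))
def t2(x):return mp(x,4,(280,180))
def s1(x):return mp(x,4,(215,225))
def s2(x):return mp(np.array(x)-[320,0],5,(270,120))
C=np.array([[.0425,.135],[.0425,-.135],[-.0425,-.135],[-.0425,.135]])
H=np.array([[0,y] for y in(.0975,.0325,-.0325,-.0975)])
def fit(tc,sc,th=None):
    def pts(q,L): c,s=np.cos(q[3]),np.sin(q[3]); return [[q[0]+c*a-s*b,q[1]+s*a+c*b,q[2]] for a,b in L]
    def f(q):
        r=[proj(T,X)-u for X,u in zip(pts(q,C),tc)]+[proj(S,X)-u for X,u in zip(pts(q,C),sc)]
        if th is not None: r+=[proj(T,X)-u for X,u in zip(pts(q,H),th)]
        return np.ravel(r)
    o=least_squares(f,[.6,0,.06,0]); print('pose',np.round(o.x,4),'res',np.round(o.fun,1))
    print(' holes',np.round(pts(o.x,H),4).tolist()); return o.x
print('new');fit(t1([[32,157],[682,30],[718,228],[60,357]]),s1([[35,495],[48,32],[222,25],[282,475]]),t1([[137,240],[296,210],[455,177],[610,144]]))
print('old');fit(t2([[20,70],[541,33],[564,196],[36,240]]),s2([[367,427],[380,176],[532,176],[558,427]]))
for n,a,b in zip(['g','r','b','y','turq'],t2([[122,121],[264,112],[404,98],[544,94],[701,319]]),s2([[463,213],[463,153],[458,101],[462,53],[658,67]])):
    X=tri([ray(T,*a),ray(S,*b)]); print(n,np.round(X,4),np.round(proj(T,X)-a,1),np.round(proj(S,X)-b,1),np.round(atz(T,*a,.145),4))
E
python3 m.py
```

```text
new
pose [0.5445 0.1803 0.0561 0.2036] res [-0.2 -0.6 -0.3 -0.1  0.2 -0.5 -0.  -0.3  0.4  0.3  0.8  0.8  0.7 -0.1
  1.  -0.2  0.2 -0.8  0.2 -1.  -0.1 -0.5  0.1  0. ]
 holes [[0.5248, 0.2757, 0.0561], [0.5379, 0.2121, 0.0561], [0.5511, 0.1484, 0.0561], [0.5642, 0.0848, 0.0561]]
old
pose [ 0.4927 -0.1945  0.0588  0.0792] res [ 0.6  0.3 -0.4 -0.1 -0.5 -0.3  0.2 -1.   0.  -0.3  0.2 -0.2  0.3  0.1
  0.8  0.2]
 holes [[0.4849, -0.0973, 0.0588], [0.4901, -0.1621, 0.0588], [0.4952, -0.2269, 0.0588], [0.5004, -0.2917, 0.0588]]
g [ 0.486  -0.097   0.1434] [ 0.  -0.5] [0.4 0.1] [ 0.4848 -0.0968  0.145 ]
r [ 0.4903 -0.1623  0.1433] [ 0.  -0.5] [0.4 0.1] [ 0.4892 -0.1619  0.145 ]
b [ 0.497  -0.2274  0.1428] [ 0.  -0.4] [0.3 0.1] [ 0.4959 -0.2266  0.145 ]
y [ 0.4992 -0.2923  0.1434] [ 0.  -0.5] [0.3 0.1] [ 0.498  -0.2916  0.145 ]
turq [ 0.3958 -0.3742  0.1096] [-0.   0.3] [-0.2 -0. ] [ 0.3953 -0.3568  0.145 ]
```

```bash
cat > g.py <<'E'
import sys
from h import *
def go(x,y,z,psi,s=None):
    s=s or manip.read_state()
    w,a,b,c=s['orientation'];R=Ro.from_quat([a,b,c,w]).as_matrix()
    p=np.radians(psi);G=np.array([[np.cos(p),np.sin(p),0],[np.sin(p),-np.cos(p),0],[0,0,-1]])
    print('travel cm',np.round(R.T@(np.array([x,y,z])-s['tool_pos'])*100,2),'rot',np.round(np.degrees(Ro.from_matrix(R.T@G).as_rotvec()),2),
     't',round(s['time'],2),'tcp',np.round(s['tool_pos'],4),'psi',round(np.degrees(np.arctan2(R[1,0],R[0,0])),2),'j',np.round(s['joints'],2),'w',round(s['grip_width'],4),'gf',round(s['grip_force'],1),'F',np.round(s['contact_force'],1))
if __name__=='__main__': go(*map(float,sys.argv[1:]))
E
python3 g.py .486 -.097 .25 94.5
```

```text
travel cm [ 44.3  -42.78  -2.32] rot [  0.    -0.   -79.16] t 1.2 tcp [ 0.172  -0.6268  0.2267] psi 15.34 j [ 1.57  0.5  -0.43  1.55  0.22  1.14 -0.21] w 0.092 gf 0.0 F [ 0.7 -0.3  1.2]
```

```bash
python3 -m pendant '[{"jaw":7,"travel":[0,0,-5],"rot":[0,0,0]},{"jaw":7,"travel":[4,-4,-5],"rot":[0,0,-7]},{"jaw":7,"travel":[7,-7,-5],"rot":[0,0,-14]},{"jaw":7,"travel":[10,-10,-5],"rot":[0,0,-20]},{"jaw":7,"travel":[13,-13,-5],"rot":[0,0,-26]},{"jaw":7,"travel":[16,-16,-5],"rot":[0,0,-32]},{"jaw":7,"travel":[19,-19,-5],"rot":[0,0,-38]},{"jaw":7,"travel":[22,-22,-5],"rot":[0,0,-44]}]' 20; python3 g.py .486 -.097 .25 94.5
```

```text
time: 1.87
tool_pos: [0.3167, -0.372, 0.277]
orientation: [0.0, 0.868, 0.497, -0.0]
contact_force: [0.4, -0.8, -0.1]
grip_width: 0.0698
grip_force: 0.0
travel cm [32.29  0.7   2.67] rot [ 1.000e-02  6.000e-02 -3.487e+01] t 1.87 tcp [ 0.3167 -0.372   0.277 ] psi 59.63 j [ 1.46  0.18 -0.73  1.88  0.14  1.13  0.15] w 0.0698 gf 0.0 F [ 0.4 -0.8 -0.1]
```

```bash
python3 -m pendant '[{"jaw":7,"travel":[4,0,0],"rot":[0,0,-5]},{"jaw":7,"travel":[8,0,0],"rot":[0,0,-10]},{"jaw":7,"travel":[12,0,0],"rot":[0,0,-15]},{"jaw":7,"travel":[16,0,0],"rot":[0,0,-20]},{"jaw":7,"travel":[20,0,1],"rot":[0,0,-25]},{"jaw":7,"travel":[24,0.3,2],"rot":[0,0,-30]},{"jaw":7,"travel":[28,0.5,2],"rot":[0,0,-34.9]},{"jaw":7,"travel":[31.5,0.7,2],"rot":[0,0,-34.9]},{"jaw":7,"travel":[32.3,0.7,2],"rot":[0,0,-34.9]},{"jaw":7,"travel":[32.3,0.7,2],"rot":[0,0,-34.9]}]'; python3 g.py .486 -.097 .097 94.5
python3 - <<'E'
from h import *
p=manip.grab_frame('wrist'); save(p,'w1.png'); print(p['fx'],p['cx'],p['cy'])
for n,X in dict(g=[.486,-.097,.145],h4=[.5642,.0848,.06]).items():
    c=np.asarray(p['R'])@np.array(X)+p['t'];th=np.arctan2(np.hypot(c[0],c[1]),c[2]);k=th/np.hypot(c[0],c[1]);print(n,c[0]*k*p['fx']+p['cx'],c[1]*k*p['fy']+p['cy'])
E
```

```text
time: 2.7
tool_pos: [0.4882, -0.0959, 0.2571]
orientation: [0.0, 0.678, 0.735, 0.001]
contact_force: [-0.4, -0.0, -0.9]
grip_width: 0.0699
grip_force: 0.0
travel cm [-0.12 -0.25 16.01] rot [ 0.09 -0.08  0.1 ] t 2.7 tcp [ 0.4882 -0.0959  0.2571] psi 94.6 j [ 0.98  0.29 -0.99  1.88  0.27  1.11 -0.02] w 0.0699 gf 0.0 F [-0.4 -0.  -0.9]
325.19226210127806 281.0775191276642 212.09973434882866
g 277.75865151192284 209.5041828120015
h4 362.508095634027 36.0426896036266
```

View pics/w1.png

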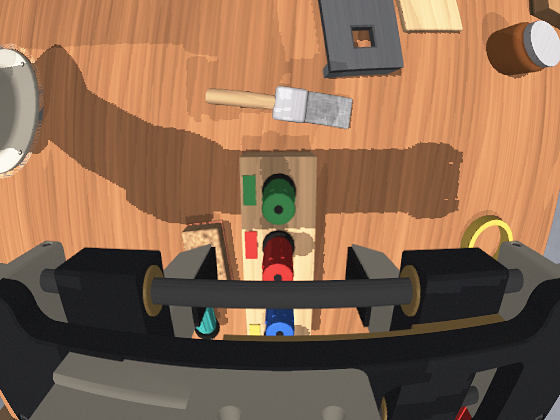

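```bash
python3 -m pendant '[{"jaw":7,"travel":[-0.1,-0.2,4],"rot":[0,0,0]},{"jaw":7,"travel":[-0.1,-0.2,8],"rot":[0,0,0]},{"jaw":7,"travel":[-0.1,-0.2,12],"rot":[0,0,0]},{"jaw":7,"travel":[-0.1,-0.2,15],"rot":[0,0,0]},{"jaw":6,"travel":[-0.1,-0.2,16],"rot":[0,0,0]},{"jaw":3,"travel":[-0.1,-0.2,16],"rot":[0,0,0]},{"jaw":1,"travel":[-0.1,-0.2,16],"rot":[0,0,0]},{"jaw":1,"travel":[-0.1,-0.2,16],"rot":[0,0,0]},{"jaw":1,"travel":[-0.1,-0.2,16],"rot":[0,0,0]},{"jaw":1,"travel":[-0.1,-0.2,16],"rot":[0,0,0]}]' 25; python3 g.py .5642 .0848 .25 101.7
```

```text
time: 3.58
tool_pos: [0.4862, -0.1013, 0.0984]
orientation: [0.002, 0.681, 0.733, 0.0]
contact_force: [-0.8, -0.0, 0.4]
grip_width: 0.0345
grip_force: 0.0
travel cm [ 17.96   9.19 -15.16] rot [ 0.16  0.11 -7.49] t 3.58 tcp [ 0.4862 -0.1013  0.0984] psi 94.21 j [ 0.83  0.51 -0.83  2.03  0.52  0.82 -0.23] w 0.0345 gf 0.0 F [-0.8 -0.   0.4]
```

```bash
python3 -m pendant '[{"jaw":1,"travel":[0,0,0],"rot":[0,0,0]},{"jaw":1,"travel":[0,0,0],"rot":[0,0,0]},{"jaw":1,"travel":[0,0,0],"rot":[0,0,0]},{"jaw":1,"travel":[0,0,0],"rot":[0,0,0]}]' 25; python3 g.py .5642 .0848 .25 101.7
```

```text
time: 3.92
tool_pos: [0.486, -0.1011, 0.098]
orientation: [0.001, 0.68, 0.733, 0.0]
contact_force: [-1.4, -0.8, 7.8]
grip_width: 0.0299
grip_force: 25.0
travel cm [ 17.93   9.2  -15.21] rot [ 0.1   0.1  -7.46] t 3.92 tcp [ 0.486  -0.1011  0.098 ] psi 94.24 j [ 0.82  0.51 -0.83  2.03  0.52  0.82 -0.23] w 0.0299 gf 25.0 F [-1.4 -0.8  7.8]
```

```bash
python3 -m pendant '[{"jaw":1,"travel":[0,0,-3],"rot":[0,0,0]},{"jaw":1,"travel":[0,0,-7],"rot":[0,0,0]},{"jaw":1,"travel":[0,0,-11],"rot":[0,0,0]},{"jaw":1,"travel":[0,0,-14],"rot":[0,0,0]},{"jaw":1,"travel":[3,1.5,-14.5],"rot":[0,0,-1]},{"jaw":1,"travel":[6,3,-14.5],"rot":[0,0,-2.5]},{"jaw":1,"travel":[9,5,-14.5],"rot":[0,0,-4]},{"jaw":1,"travel":[12,6.5,-14.5],"rot":[0,0,-5]},{"jaw":1,"travel":[15,8,-14.5],"rot":[0,0,-6]},{"jaw":1,"travel":[17.5,9.2,-14.5],"rot":[0,0,-7.5]},{"jaw":1,"travel":[17.5,9.2,-14.5],"rot":[0,0,-7.5]},{"jaw":1,"travel":[17.5,9.2,-14.5],"rot":[0,0,-7.5]}]'
cat > v.py <<'E'
import sys
from h import *
q,n=sys.argv[1:]
for c in ['top','side']:
    p=manip.grab_frame(c); save(p,f'{n}_{c}.png'); print(c,[(np.round(d['rect'],1).tolist(),round(d['conf'],2)) for d in manip.search_frame(p,q)])
E
python3 v.py driver_green v1; python3 g.py .565 .081 .25 101.7
```

```text
time: 4.92
tool_pos: [0.5633, 0.0833, 0.2417]
orientation: [-0.0, 0.629, 0.777, 0.0]
contact_force: [0.1, -0.5, -2.1]
grip_width: 0.0296
grip_force: 25.0
top []
side [([236.9, 122.3, 259.0, 194.0], 0.95)]
travel cm [ 0.19  0.2  -0.85] rot [-0.05  0.07 -0.09] t 5.12 tcp [0.5634 0.0788 0.2415] psi 101.61 j [ 0.55  0.48 -0.98  1.73  0.43  1.17 -0.34] w 0.0298 gf 25.0 F [ 0.  -0.5 -1.3]
```

View pics/v1_side.png

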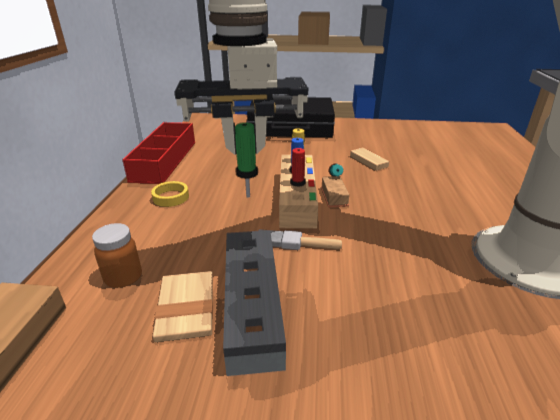

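```bash
python3 -m pendant '[{"jaw":1,"travel":[0.2,0.2,1],"rot":[0,0,0]},{"jaw":1,"travel":[0.2,0.2,4],"rot":[0,0,0]},{"jaw":1,"travel":[0.2,0.2,7],"rot":[0,0,0]},{"jaw":1,"travel":[0.2,0.2,10],"rot":[0,0,0]},{"jaw":1,"travel":[0.2,0.2,12],"rot":[0,0,0]},{"jaw":1,"travel":[0.2,0.2,13],"rot":[0,0,0]},{"jaw":1,"travel":[0.2,0.2,13],"rot":[0,0,0]},{"jaw":1,"travel":[0.2,0.2,13],"rot":[0,0,0]},{"jaw":1,"travel":[0.2,0.2,13],"rot":[0,0,0]}]'; python3 g.py .565 .081 .098 101.7;python3 v.py driver_green v2
```

```text
time: 5.87
tool_pos: [0.5663, 0.0833, 0.1131]
orientation: [0.001, 0.631, 0.776, 0.001]
contact_force: [0.2, 0.4, -0.2]
grip_width: 0.0295
grip_force: 25.0
travel cm [-0.2  -0.18  1.51] rot [ 0.13 -0.    0.02] t 5.87 tcp [0.5663 0.0833 0.1131] psi 101.72 j [ 0.45  0.63 -0.86  1.83  0.58  0.95 -0.46] w 0.0295 gf 25.0 F [ 0.2  0.4 -0.2]
top []
side [([241.0, 194.5, 259.5, 244.7], 0.97)]
```

View pics/v2_side.png

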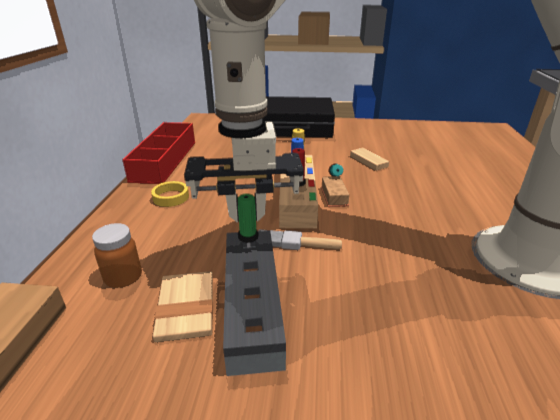

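```bash
python3 -m pendant '[{"jaw":1,"travel":[-0.2,-0.2,0.5],"rot":[0,0,0]},{"jaw":1,"travel":[-0.2,-0.2,1],"rot":[0,0,0]},{"jaw":1,"travel":[-0.2,-0.2,1.4],"rot":[0,0,0]},{"jaw":1,"travel":[-0.2,-0.2,1.4],"rot":[0,0,0]},{"jaw":1,"travel":[-0.2,-0.2,1.4],"rot":[0,0,0]}]'; python3 g.py .565 .081 .098 101.7
```

```text
time: 6.48
tool_pos: [0.5637, 0.0804, 0.0977]
orientation: [0.0, 0.631, 0.776, -0.0]
contact_force: [-1.2, -0.9, 1.8]
grip_width: 0.0296
grip_force: 25.0
travel cm [ 0.03  0.14 -0.03] rot [-0.01  0.03  0.04] t 6.48 tcp [0.5637 0.0804 0.0977] psi 101.74 j [ 0.45  0.65 -0.85  1.85  0.6   0.93 -0.48] w 0.0296 gf 25.0 F [-1.2 -0.9  1.8]
```

```bash
python3 -m pendant '[{"jaw":6.5,"travel":[0,0,0],"rot":[0,0,0]},{"jaw":6.5,"travel":[0,0,0],"rot":[0,0,0]},{"jaw":6.5,"travel":[0,0,0],"rot":[0,0,0]},{"jaw":6.5,"travel":[0,0,0],"rot":[0,0,0]},{"jaw":6.5,"travel":[0,0,-1],"rot":[0,0,0]},{"jaw":6.5,"travel":[0,0,-3],"rot":[0,0,0]},{"jaw":6.5,"travel":[0,0,-6],"rot":[0,0,0]},{"jaw":6.5,"travel":[0,0,-9],"rot":[0,0,0]},{"jaw":6.5,"travel":[0,0,-9],"rot":[0,0,0]},{"jaw":6.5,"travel":[0,0,-9],"rot":[0,0,0]}]'; python3 g.py .4900 -.162 .19 94.5;python3 v.py driver_green v3
python3 - <<'E'
import cv2
i=cv2.imread('pics/v3_side.png');cv2.imwrite('pics/v3c.png',cv2.resize(i[170:290,200:360],(800,600),interpolation=cv2.INTER_CUBIC))
E
```

```text
time: 7.32
tool_pos: [0.5652, 0.0812, 0.1902]
orientation: [0.002, 0.631, 0.776, 0.001]
contact_force: [0.5, -0.4, -1.3]
grip_width: 0.065
grip_force: 0.0
travel cm [-2.228e+01 -1.231e+01 -1.000e-02] rot [0.26 0.03 7.24] t 7.32 tcp [0.5652 0.0812 0.1902] psi 101.74 j [ 0.52  0.53 -0.94  1.78  0.49  1.07 -0.39] w 0.065 gf 0.0 F [ 0.5 -0.4 -1.3]
top []
side [([241.0, 198.6, 263.3, 248.7], 0.62), ([310.2, 191.4, 317.8, 201.0], 0.3)]
```

View pics/v3c.png

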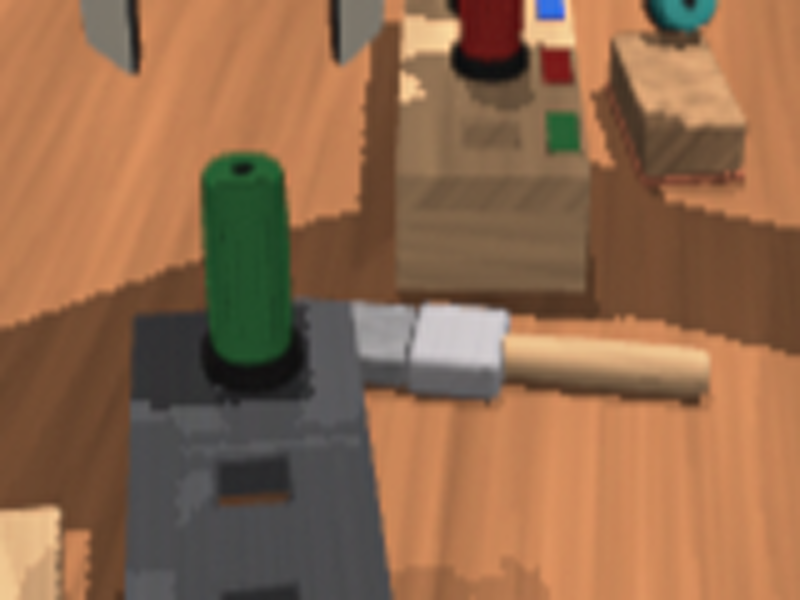

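```bash
python3 -m pendant '[{"jaw":6.5,"travel":[-3,-1.5,-2],"rot":[0,0,1]},{"jaw":6.5,"travel":[-6,-3,-3],"rot":[0,0,2]},{"jaw":6.5,"travel":[-9,-5,-3],"rot":[0,0,3]},{"jaw":6.5,"travel":[-12,-6.5,-3],"rot":[0,0,4]},{"jaw":6.5,"travel":[-15,-8,-3],"rot":[0,0,5]},{"jaw":6.5,"travel":[-18,-10,-3],"rot":[0,0,6]},{"jaw":6.5,"travel":[-20.5,-11.5,-2],"rot":[0,0,7]},{"jaw":6.5,"travel":[-22.3,-12.3,0],"rot":[0.2,0,7.2]},{"jaw":6.5,"travel":[-22.3,-12.3,0],"rot":[0.2,0,7.2]},{"jaw":6.5,"travel":[-22.3,-12.3,0],"rot":[0.2,0,7.2]},{"jaw":6.5,"travel":[-22.3,-12.3,0],"rot":[0.2,0,7.2]},{"jaw":6.5,"travel":[-22.3,-12.3,0],"rot":[0.2,0,7.2]}]'; python3 g.py .4900 -.162 .098 94.5
```

```text
time: 8.52
tool_pos: [0.4894, -0.161, 0.188]
orientation: [-0.001, 0.678, 0.735, -0.001]
contact_force: [0.3, -0.6, -0.7]
grip_width: 0.065
grip_force: 0.0
travel cm [-0.11  0.08  9.  ] rot [-0.15 -0.04  0.19] t 8.52 tcp [ 0.4894 -0.161   0.188 ] psi 94.69 j [ 1.02  0.42 -0.93  1.91  0.4   1.01 -0.01] w 0.065 gf 0.0 F [ 0.3 -0.6 -0.7]
```

```bash
python3 -m pendant '[{"jaw":6.5,"travel":[-0.1,0.1,3],"rot":[0,0,0]},{"jaw":6.5,"travel":[-0.1,0.1,6],"rot":[0,0,0]},{"jaw":6.5,"travel":[-0.1,0.1,8],"rot":[0,0,0]},{"jaw":6.5,"travel":[-0.1,0.1,9],"rot":[0,0,0]},{"jaw":1,"travel":[-0.1,0.1,9],"rot":[0,0,0]},{"jaw":1,"travel":[-0.1,0.1,9],"rot":[0,0,0]},{"jaw":1,"travel":[-0.1,0.1,9],"rot":[0,0,0]},{"jaw":1,"travel":[-0.1,0.1,9],"rot":[0,0,0]},{"jaw":1,"travel":[-0.1,0.1,9],"rot":[0,0,0]},{"jaw":1,"travel":[-0.1,0.1,9],"rot":[0,0,0]},{"jaw":1,"travel":[-0.1,0.1,9],"rot":[0,0,0]},{"jaw":1,"travel":[-0.1,0.1,9],"rot":[0,0,0]}]' 25; python3 g.py .5511 .1484 .24 101.7
```

```text
time: 9.52
tool_pos: [0.4901, -0.164, 0.0986]
orientation: [-0.0, 0.679, 0.735, -0.001]
contact_force: [-0.8, -0.4, 6.3]
grip_width: 0.0301
grip_force: 25.0
travel cm [ 30.64   8.52 -14.2 ] rot [-0.14  0.06 -7.17] t 9.52 tcp [ 0.4901 -0.164   0.0986] psi 94.53 j [ 0.93  0.55 -0.83  1.98  0.54  0.85 -0.12] w 0.0301 gf 25.0 F [-0.8 -0.4  6.3]
```

```bash
python3 -m pendant '[{"jaw":1,"travel":[0,0,-4],"rot":[0,0,0]},{"jaw":1,"travel":[0,0,-8],"rot":[0,0,0]},{"jaw":1,"travel":[0,0,-12],"rot":[0,0,0]},{"jaw":1,"travel":[2,0.5,-15],"rot":[0,0,0]},{"jaw":1,"travel":[6,1.5,-16],"rot":[0,0,-1]},{"jaw":1,"travel":[10,3,-16],"rot":[0,0,-2]},{"jaw":1,"travel":[14,4,-16],"rot":[0,0,-3]},{"jaw":1,"travel":[18,5,-16],"rot":[0,0,-4]},{"jaw":1,"travel":[22,6,-16],"rot":[0,0,-5]},{"jaw":1,"travel":[26,7,-16],"rot":[0,0,-6]},{"jaw":1,"travel":[29,8,-16],"rot":[0,0,-7]},{"jaw":1,"travel":[30.5,8.5,-16],"rot":[0,0,-7.2]}]'; python3 -m pendant '[{"jaw":1,"travel":[0,0,0],"rot":[0,0,0]},{"jaw":1,"travel":[0,0,0],"rot":[0,0,0]},{"jaw":1,"travel":[0,0,0],"rot":[0,0,0]}]' ; python3 g.py .5515 .1464 .112 101.7
```

```text
time: 10.52
tool_pos: [0.5499, 0.1529, 0.2578]
orientation: [-0.002, 0.628, 0.778, 0.0]
contact_force: [0.3, 0.1, -0.4]
grip_width: 0.0296
grip_force: 25.0
time: 10.77
tool_pos: [0.5503, 0.1459, 0.2569]
orientation: [-0.001, 0.631, 0.775, -0.002]
contact_force: [-0.6, 0.4, -1.3]
grip_width: 0.0297
grip_force: 25.0
travel cm [ 0.03  0.19 14.49] rot [-0.26  0.04 -0.01] t 10.77 tcp [0.5503 0.1459 0.2569] psi 101.69 j [ 0.45  0.48 -1.01  1.71  0.43  1.2  -0.46] w 0.0297 gf 25.0 F [-0.6  0.4 -1.3]
```

```bash
python3 -m pendant '[{"jaw":1,"travel":[0,0.2,2],"rot":[0,0,0]},{"jaw":1,"travel":[0,0.2,5],"rot":[0,0,0]},{"jaw":1,"travel":[0,0.2,8],"rot":[0,0,0]},{"jaw":1,"travel":[0,0.2,11],"rot":[0,0,0]},{"jaw":1,"travel":[0,0.2,13],"rot":[0,0,0]},{"jaw":1,"travel":[0,0.2,14],"rot":[0,0,0]},{"jaw":1,"travel":[0,0.2,14.8],"rot":[0,0,0]},{"jaw":1,"travel":[0,0.2,15.3],"rot":[0,0,0]},{"jaw":1,"travel":[0,0.2,15.7],"rot":[0,0,0]},{"jaw":1,"travel":[0,0.2,15.7],"rot":[0,0,0]},{"jaw":1,"travel":[0,0.2,15.7],"rot":[0,0,0]}]'; python3 g.py .5515 .1464 .0986 101.7
```

```text
time: 11.68
tool_pos: [0.5526, 0.1477, 0.1012]
orientation: [-0.001, 0.631, 0.776, -0.001]
contact_force: [0.1, -0.5, -0.0]
grip_width: 0.0296
grip_force: 25.0
travel cm [-0.1  -0.14  0.26] rot [-0.12 -0.01  0.03] t 11.68 tcp [0.5526 0.1477 0.1012] psi 101.73 j [ 0.34  0.66 -0.87  1.84  0.61  0.94 -0.6 ] w 0.0296 gf 25.0 F [ 0.1 -0.5 -0. ]
```

Lower the last 2.5 mm, release, retreat.

```bash
python3 -m pendant '[{"jaw":1,"travel":[-0.1,-0.1,0.25],"rot":[0,0,0]},{"jaw":1,"travel":[-0.1,-0.1,0.25],"rot":[0,0,0]},{"jaw":6.5,"travel":[-0.1,-0.1,0.25],"rot":[0,0,0]},{"jaw":6.5,"travel":[-0.1,-0.1,0.25],"rot":[0,0,0]},{"jaw":6.5,"travel":[-0.1,-0.1,0.25],"rot":[0,0,0]},{"jaw":6.5,"travel":[-0.1,-0.1,0.25],"rot":[0,0,0]},{"jaw":6.5,"travel":[0,0,-1],"rot":[0,0,0]},{"jaw":6.5,"travel":[0,0,-3],"rot":[0,0,0]},{"jaw":6.5,"travel":[0,0,-6],"rot":[0,0,0]},{"jaw":6.5,"travel":[0,0,-10],"rot":[0,0,0]},{"jaw":6.5,"travel":[0,0,-11],"rot":[0,0,0]},{"jaw":6.5,"travel":[0,0,-11],"rot":[0,0,0]}]'; python3 g.py .4960 -.227 .19 94.5; python3 v.py driver_red v4
```

```text
time: 12.68
tool_pos: [0.5547, 0.1492, 0.2151]
orientation: [0.001, 0.631, 0.776, 0.002]
contact_force: [0.8, 0.0, 0.8]
grip_width: 0.0647
grip_force: 0.0
travel cm [-35.63 -13.43   2.45] rot [ 0.23 -0.03  7.26] t 12.68 tcp [0.5547 0.1492 0.2151] psi 101.76 j [ 0.42  0.52 -0.98  1.75  0.48  1.13 -0.5 ] w 0.0647 gf 0.0 F [0.8 0.  0.8]
top [([397.4, 223.2, 410.5, 229.6], 0.42)]
side [([241.5, 220.8, 264.6, 272.3], 0.83)]
```

```bash
python3 -m pendant '[{"jaw":6.5,"travel":[-3.7,-1.4,0],"rot":[0,0,0.5]},{"jaw":6.5,"travel":[-7.4,-2.8,0],"rot":[0,0,1]},{"jaw":6.5,"travel":[-11,-4.2,0],"rot":[0,0,2]},{"jaw":6.5,"travel":[-14.7,-5.6,0],"rot":[0,0,3]},{"jaw":6.5,"travel":[-18.4,-7,0],"rot":[0,0,4]},{"jaw":6.5,"travel":[-22,-8.4,0],"rot":[0,0,5]},{"jaw":6.5,"travel":[-25.7,-9.8,0],"rot":[0,0,6]},{"jaw":6.5,"travel":[-29.4,-11.2,0],"rot":[0,0,7]},{"jaw":6.5,"travel":[-33,-12.5,0],"rot":[0,0,7.2]},{"jaw":6.5,"travel":[-35.6,-13.4,1],"rot":[0.2,0,7.2]},{"jaw":6.5,"travel":[-35.6,-13.4,2.5],"rot":[0.2,0,7.2]},{"jaw":6.5,"travel":[-35.6,-13.4,2.5],"rot":[0.2,0,7.2]}]';python3 -m pendant '[{"jaw":6.5,"travel":[0,0,0],"rot":[0,0,0]},{"jaw":6.5,"travel":[0,0,0],"rot":[0,0,0]},{"jaw":6.5,"travel":[0,0,0],"rot":[0,0,0]}]' ; python3 g.py .4960 -.227 .0985 94.5
```

```text
time: 13.88
tool_pos: [0.4901, -0.2301, 0.1819]
orientation: [-0.005, 0.68, 0.733, -0.004]
contact_force: [-0.6, 1.3, -0.6]
grip_width: 0.0648
grip_force: 0.0
time: 14.13
tool_pos: [0.4942, -0.2265, 0.1863]
orientation: [-0.002, 0.677, 0.736, -0.002]
contact_force: [-0.2, -0.6, 0.1]
grip_width: 0.0649
grip_force: 0.0
travel cm [-0.06  0.23  8.78] rot [-0.36  0.01  0.21] t 14.13 tcp [ 0.4942 -0.2265  0.1863] psi 94.71 j [ 1.1   0.48 -0.92  1.84  0.45  1.04  0.08] w 0.0649 gf 0.0 F [-0.2 -0.6  0.1]
```

```bash
python3 -m pendant '[{"jaw":6.5,"travel":[-0.1,0.2,3],"rot":[-0.3,0,0]},{"jaw":6.5,"travel":[-0.1,0.2,6],"rot":[-0.3,0,0]},{"jaw":6.5,"travel":[-0.1,0.2,8],"rot":[-0.3,0,0]},{"jaw":6.5,"travel":[-0.1,0.2,8.8],"rot":[-0.3,0,0]},{"jaw":6.5,"travel":[-0.1,0.2,8.8],"rot":[-0.3,0,0]},{"jaw":1,"travel":[-0.1,0.2,8.8],"rot":[-0.3,0,0]},{"jaw":1,"travel":[-0.1,0.2,8.8],"rot":[-0.3,0,0]},{"jaw":1,"travel":[-0.1,0.2,8.8],"rot":[-0.3,0,0]},{"jaw":1,"travel":[-0.1,0.2,8.8],"rot":[-0.3,0,0]},{"jaw":1,"travel":[-0.1,0.2,8.8],"rot":[-0.3,0,0]},{"jaw":1,"travel":[-0.1,0.2,8.8],"rot":[-0.3,0,0]},{"jaw":1,"travel":[-0.1,0.2,8.8],"rot":[-0.3,0,0]}]' 25; python3 g.py .5379 .2121 .25 101.7
```

```text
time: 15.13
tool_pos: [0.4954, -0.2294, 0.0984]
orientation: [0.0, 0.679, 0.735, -0.001]
contact_force: [-0.6, 0.4, 4.1]
grip_width: 0.0295
grip_force: 25.0
travel cm [ 43.66   7.71 -15.22] rot [-0.05  0.07 -7.17] t 15.13 tcp [ 0.4954 -0.2294  0.0984] psi 94.53 j [ 1.03  0.6  -0.83  1.91  0.57  0.89 -0.01] w 0.0295 gf 25.0 F [-0.6  0.4  4.1]
```

```bash
python3 -m pendant '[{"jaw":1,"travel":[0,0,-4],"rot":[0,0,0]},{"jaw":1,"travel":[0,0,-8],"rot":[0,0,0]},{"jaw":1,"travel":[0,0,-12],"rot":[0,0,0]},{"jaw":1,"travel":[1,0.2,-15.5],"rot":[0,0,0]},{"jaw":1,"travel":[5,1,-16],"rot":[0,0,-1]},{"jaw":1,"travel":[9,1.7,-16],"rot":[0,0,-2]},{"jaw":1,"travel":[13,2.4,-16],"rot":[0,0,-2.5]},{"jaw":1,"travel":[17,3.1,-16],"rot":[0,0,-3]},{"jaw":1,"travel":[21,3.8,-16],"rot":[0,0,-3.5]},{"jaw":1,"travel":[25,4.5,-16],"rot":[0,0,-4]},{"jaw":1,"travel":[28,5,-16],"rot":[0,0,-4.5]},{"jaw":1,"travel":[30,5.5,-16],"rot":[0,0,-5]}]'; python3 g.py .5383 .2099 .25 101.7
```

```text
time: 16.13
tool_pos: [0.5253, 0.0787, 0.2578]
orientation: [-0.001, 0.644, 0.765, -0.0]
contact_force: [-0.6, 0.0, -0.8]
grip_width: 0.0295
grip_force: 25.0
travel cm [12.7   3.52  0.78] rot [-0.08 -0.04 -1.87] t 16.13 tcp [0.5253 0.0787 0.2578] psi 99.83 j [ 0.64  0.4  -1.06  1.8   0.38  1.16 -0.36] w 0.0295 gf 25.0 F [-0.6  0.  -0.8]
```

```bash
python3 -m pendant '[{"jaw":1,"travel":[4,1,0],"rot":[0,0,-0.5]},{"jaw":1,"travel":[8,2,0],"rot":[0,0,-1]},{"jaw":1,"travel":[11,3,0],"rot":[0,0,-2]},{"jaw":1,"travel":[13,3.5,0],"rot":[0,0,-2]},{"jaw":1,"travel":[13,3.5,0],"rot":[0,0,-2]},{"jaw":1,"travel":[13,3.5,0],"rot":[0,0,-2]},{"jaw":1,"travel":[13,3.5,0],"rot":[0,0,-2]}]'; python3 g.py .5383 .2099 .0984 101.7
```

```text
time: 16.72
tool_pos: [0.5391, 0.2072, 0.2569]
orientation: [-0.0, 0.633, 0.775, -0.002]
contact_force: [0.2, -0.6, -1.4]
grip_width: 0.0295
grip_force: 25.0
travel cm [ 0.3   0.02 15.85] rot [-0.16  0.08 -0.18] t 16.72 tcp [0.5391 0.2072 0.2569] psi 101.52 j [ 0.34  0.5  -1.02  1.69  0.45  1.22 -0.59] w 0.0295 gf 25.0 F [ 0.2 -0.6 -1.4]
```

```bash
python3 -m pendant '[{"jaw":1,"travel":[0.3,0,2],"rot":[0,0,0]},{"jaw":1,"travel":[0.3,0,5],"rot":[0,0,0]},{"jaw":1,"travel":[0.3,0,8],"rot":[0,0,0]},{"jaw":1,"travel":[0.3,0,11],"rot":[0,0,0]},{"jaw":1,"travel":[0.3,0,13],"rot":[0,0,0]},{"jaw":1,"travel":[0.3,0,14],"rot":[0,0,0]},{"jaw":1,"travel":[0.3,0,14.8],"rot":[0,0,0]},{"jaw":1,"travel":[0.3,0,15.3],"rot":[0,0,0]},{"jaw":1,"travel":[0.3,0,15.7],"rot":[0,0,0]},{"jaw":1,"travel":[0.3,0,15.7],"rot":[0,0,0]},{"jaw":1,"travel":[0.3,0,15.7],"rot":[0,0,0]}]'; python3 g.py .5383 .2099 .0984 101.7
```

```text
time: 17.63
tool_pos: [0.539, 0.2114, 0.1013]
orientation: [-0.0, 0.632, 0.775, -0.0]
contact_force: [-0.6, 0.6, -2.0]
grip_width: 0.0297
grip_force: 25.0
travel cm [-0.13 -0.1   0.29] rot [-0.02  0.01 -0.17] t 17.63 tcp [0.539  0.2114 0.1013] psi 101.53 j [ 0.23  0.67 -0.89  1.82  0.63  0.96 -0.73] w 0.0297 gf 25.0 F [-0.6  0.6 -2. ]
```

```bash
python3 -m pendant '[{"jaw":1,"travel":[-0.1,-0.1,0.25],"rot":[0,0,0]},{"jaw":1,"travel":[-0.1,-0.1,0.25],"rot":[0,0,0]},{"jaw":6.5,"travel":[-0.1,-0.1,0.25],"rot":[0,0,0]},{"jaw":6.5,"travel":[-0.1,-0.1,0.25],"rot":[0,0,0]},{"jaw":6.5,"travel":[-0.1,-0.1,0.25],"rot":[0,0,0]},{"jaw":6.5,"travel":[-0.1,-0.1,0.25],"rot":[0,0,0]},{"jaw":6.5,"travel":[0,0,-1],"rot":[0,0,0]},{"jaw":6.5,"travel":[0,0,-3],"rot":[0,0,0]},{"jaw":6.5,"travel":[0,0,-6],"rot":[0,0,0]},{"jaw":6.5,"travel":[0,0,-10],"rot":[0,0,0]},{"jaw":6.5,"travel":[0,0,-11],"rot":[0,0,0]},{"jaw":6.5,"travel":[0,0,-11],"rot":[0,0,0]}]'; python3 g.py .4988 -.292 .19 94.5; python3 v.py driver_blue v5
```

```text
time: 18.63
tool_pos: [0.5408, 0.2132, 0.2153]
orientation: [0.002, 0.632, 0.775, 0.003]
contact_force: [0.7, 0.8, 0.1]
grip_width: 0.0655
grip_force: 0.0
travel cm [-48.65 -14.26   2.4 ] rot [ 0.33 -0.07  7.06] t 18.63 tcp [0.5408 0.2132 0.2153] psi 101.56 j [ 0.31  0.54 -0.99  1.73  0.5   1.14 -0.63] w 0.0655 gf 0.0 F [0.7 0.8 0.1]
top []
side [([238.7, 241.9, 266.4, 298.1], 0.77)]
```

View pics/v5_side.png

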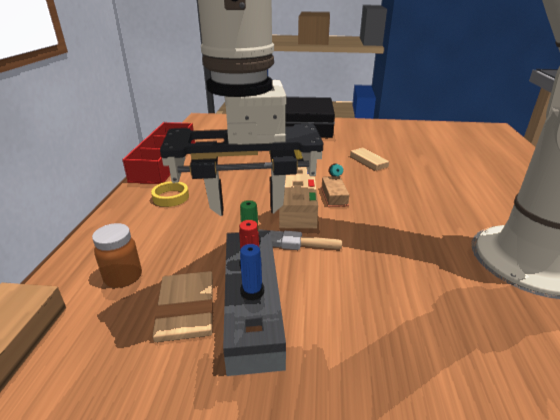

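```bash
python3 -m pendant '[{"jaw":6.5,"travel":[-3.8,-1.1,0],"rot":[0,0,0.5]},{"jaw":6.5,"travel":[-7.6,-2.2,0],"rot":[0,0,1]},{"jaw":6.5,"travel":[-11.4,-3.3,0],"rot":[0,0,2]},{"jaw":6.5,"travel":[-15.2,-4.5,0],"rot":[0,0,3]},{"jaw":6.5,"travel":[-19,-5.6,0],"rot":[0,0,4]},{"jaw":6.5,"travel":[-22.8,-6.7,0],"rot":[0,0,5]},{"jaw":6.5,"travel":[-26.6,-7.8,0],"rot":[0,0,6]},{"jaw":6.5,"travel":[-30.4,-8.9,0],"rot":[0,0,6.5]},{"jaw":6.5,"travel":[-34.2,-10,0],"rot":[0,0,7]},{"jaw":6.5,"travel":[-38,-11.1,0],"rot":[0.2,0,7]},{"jaw":6.5,"travel":[-41,-12,0],"rot":[0.3,0,7]},{"jaw":6.5,"travel":[-41,-12,0],"rot":[0.3,0,7]}]'; python3 g.py .4988 -.292 .19 94.5
```

```text
time: 19.83
tool_pos: [0.5003, -0.2233, 0.2085]
orientation: [-0.003, 0.683, 0.731, -0.005]
contact_force: [0.4, -1.1, 0.1]
grip_width: 0.0649
grip_force: 0.0
travel cm [-6.84 -0.6   1.87] rot [-0.62  0.11 -0.6 ] t 19.83 tcp [ 0.5003 -0.2233  0.2085] psi 93.9 j [ 1.11  0.47 -0.95  1.81  0.44  1.1   0.06] w 0.0649 gf 0.0 F [ 0.4 -1.1  0.1]
```

```bash
python3 -m pendant '[{"jaw":6.5,"travel":[-3,-0.3,0],"rot":[-0.3,0,0]},{"jaw":6.5,"travel":[-6,-0.5,0],"rot":[-0.3,0,0]},{"jaw":6.5,"travel":[-7,-0.5,1],"rot":[-0.3,0,0]},{"jaw":6.5,"travel":[-7,-0.5,2],"rot":[-0.3,0,0]},{"jaw":6.5,"travel":[-7,-0.5,2],"rot":[-0.3,0,0]},{"jaw":6.5,"travel":[-7,-0.5,2],"rot":[-0.3,0,0]}]'; python3 g.py .4988 -.292 .0985 94.5
```

```text
time: 20.33
tool_pos: [0.5028, -0.282, 0.1893]
orientation: [-0.002, 0.678, 0.735, -0.001]
contact_force: [-0.2, -0.3, -0.4]
grip_width: 0.0651
grip_force: 0.0
travel cm [-0.98 -0.44  9.08] rot [-0.22 -0.14  0.18] t 20.33 tcp [ 0.5028 -0.282   0.1893] psi 94.68 j [ 1.15  0.54 -0.92  1.76  0.48  1.08  0.15] w 0.0651 gf 0.0 F [-0.2 -0.3 -0.4]
```

```bash
python3 -m pendant '[{"jaw":6.5,"travel":[-0.9,-0.4,0],"rot":[-0.2,0,0]},{"jaw":6.5,"travel":[-0.9,-0.4,3],"rot":[-0.2,0,0]},{"jaw":6.5,"travel":[-0.9,-0.4,6],"rot":[-0.2,0,0]},{"jaw":6.5,"travel":[-0.9,-0.4,8],"rot":[-0.2,0,0]},{"jaw":6.5,"travel":[-0.9,-0.4,9],"rot":[-0.2,0,0]},{"jaw":6.5,"travel":[-0.9,-0.4,9],"rot":[-0.2,0,0]},{"jaw":6.5,"travel":[-0.9,-0.4,9],"rot":[-0.2,0,0]}]' 25; python3 g.py .4988 -.292 .0985 94.5
```

```text
time: 20.92
tool_pos: [0.5006, -0.2936, 0.1015]
orientation: [0.001, 0.678, 0.735, 0.001]
contact_force: [-1.4, -0.7, -0.7]
grip_width: 0.065
grip_force: 0.0
travel cm [ 0.17 -0.17  0.3 ] rot [0.14 0.04 0.11] t 20.92 tcp [ 0.5006 -0.2936  0.1015] psi 94.61 j [ 1.1   0.65 -0.83  1.82  0.59  0.93  0.09] w 0.065 gf 0.0 F [-1.4 -0.7 -0.7]
```

```bash
python3 -m pendant '[{"jaw":6.5,"travel":[0.1,-0.2,0.3],"rot":[0,0,0]},{"jaw":1,"travel":[0.1,-0.2,0.3],"rot":[0,0,0]},{"jaw":1,"travel":[0.1,-0.2,0.3],"rot":[0,0,0]},{"jaw":1,"travel":[0.1,-0.2,0.3],"rot":[0,0,0]},{"jaw":1,"travel":[0.1,-0.2,0.3],"rot":[0,0,0]},{"jaw":1,"travel":[0.1,-0.2,0.3],"rot":[0,0,0]},{"jaw":1,"travel":[0.1,-0.2,0.3],"rot":[0,0,0]},{"jaw":1,"travel":[0.1,-0.2,0.3],"rot":[0,0,0]}]' 25; python3 g.py .5248 .2757 .25 101.7
```

```text
time: 21.58
tool_pos: [0.4982, -0.2933, 0.098]
orientation: [0.001, 0.679, 0.735, 0.0]
contact_force: [-0.5, -0.3, 1.1]
grip_width: 0.0296
grip_force: 25.0
travel cm [ 56.49   7.19 -15.24] rot [ 0.12  0.07 -7.15] t 21.58 tcp [ 0.4982 -0.2933  0.098 ] psi 94.55 j [ 1.11  0.65 -0.83  1.83  0.59  0.93  0.08] w 0.0296 gf 25.0 F [-0.5 -0.3  1.1]
```

Gripped (driver ~1 mm to +tool x). Lift and carry.

```bash
python3 -m pendant '[{"jaw":1,"travel":[0,0,-4],"rot":[0,0,0]},{"jaw":1,"travel":[0,0,-8],"rot":[0,0,0]},{"jaw":1,"travel":[0,0,-12],"rot":[0,0,0]},{"jaw":1,"travel":[1,0.2,-15.5],"rot":[0,0,0]},{"jaw":1,"travel":[5,0.7,-16],"rot":[0,0,-1]},{"jaw":1,"travel":[9,1.2,-16],"rot":[0,0,-2]},{"jaw":1,"travel":[13,1.7,-16],"rot":[0,0,-2.5]},{"jaw":1,"travel":[17,2.2,-16],"rot":[0,0,-3]},{"jaw":1,"travel":[21,2.7,-16],"rot":[0,0,-3.5]},{"jaw":1,"travel":[25,3.2,-16],"rot":[0,0,-4]},{"jaw":1,"travel":[29,3.7,-16],"rot":[0,0,-4.5]},{"jaw":1,"travel":[32,4.1,-16],"rot":[0,0,-5]}]'; python3 -m pendant '[{"jaw":1,"travel":[0,0,0],"rot":[0,0,0]},{"jaw":1,"travel":[0,0,0],"rot":[0,0,0]}]'; python3 g.py .525 .2747 .255 101.7
```

```text
time: 22.58
tool_pos: [0.5124, 0.0329, 0.2579]
orientation: [0.001, 0.645, 0.765, 0.001]
contact_force: [0.6, 0.8, -0.9]
grip_width: 0.0294
grip_force: 25.0
time: 22.75
tool_pos: [0.5128, 0.0318, 0.2578]
orientation: [0.001, 0.644, 0.765, 0.0]
contact_force: [-0.1, -0.3, -1.1]
grip_width: 0.0297
grip_force: 25.0
travel cm [23.72  5.36  0.27] rot [ 0.11  0.05 -1.84] t 22.75 tcp [0.5128 0.0318 0.2578] psi 99.86 j [ 0.78  0.37 -1.09  1.84  0.36  1.15 -0.26] w 0.0297 gf 25.0 F [-0.1 -0.3 -1.1]
```

```bash
python3 -m pendant '[{"jaw":1,"travel":[4,1,0],"rot":[0,0,-0.5]},{"jaw":1,"travel":[8,2,0],"rot":[0,0,-1]},{"jaw":1,"travel":[12,3,0],"rot":[0,0,-1.5]},{"jaw":1,"travel":[16,4,0],"rot":[0,0,-1.8]},{"jaw":1,"travel":[20,4.7,0],"rot":[0,0,-1.8]},{"jaw":1,"travel":[23,5.3,0],"rot":[0,0,-1.8]},{"jaw":1,"travel":[23.7,5.4,0],"rot":[0,0,-1.8]},{"jaw":1,"travel":[23.7,5.4,0],"rot":[0,0,-1.8]},{"jaw":1,"travel":[23.7,5.4,0],"rot":[0,0,-1.8]},{"jaw":1,"travel":[23.7,5.4,0],"rot":[0,0,-1.8]},{"jaw":1,"travel":[23.7,5.4,0],"rot":[0,0,-1.8]}]'; python3 g.py .525 .2747 .0982 101.7
```

```text
time: 23.67
tool_pos: [0.5282, 0.2688, 0.2571]
orientation: [0.001, 0.635, 0.772, -0.0]
contact_force: [0.2, 0.2, -1.2]
grip_width: 0.0295
grip_force: 25.0
travel cm [ 0.69 -0.22 15.89] rot [ 0.07  0.16 -0.59] t 23.67 tcp [0.5282 0.2688 0.2571] psi 101.11 j [ 0.22  0.53 -1.02  1.65  0.48  1.23 -0.71] w 0.0295 gf 25.0 F [ 0.2  0.2 -1.2]
```

```bash
python3 -m pendant '[{"jaw":1,"travel":[0.6,-0.2,1],"rot":[0,0,-0.5]},{"jaw":1,"travel":[0.6,-0.2,4],"rot":[0,0,-0.5]},{"jaw":1,"travel":[0.6,-0.2,7],"rot":[0,0,-0.5]},{"jaw":1,"travel":[0.6,-0.2,9],"rot":[0,0,-0.5]},{"jaw":1,"travel":[0.6,-0.2,9.5],"rot":[0,0,-0.5]},{"jaw":1,"travel":[0.6,-0.2,9.5],"rot":[0,0,-0.5]},{"jaw":1,"travel":[0.6,-0.2,9.5],"rot":[0,0,-0.5]}]'; python3 g.py .525 .2747 .0982 101.7
```

```text
time: 24.25
tool_pos: [0.5245, 0.2774, 0.1631]
orientation: [0.001, 0.63, 0.776, 0.001]
contact_force: [0.2, 0.2, -0.9]
grip_width: 0.0296
grip_force: 25.0
travel cm [-0.28 -0.02  6.49] rot [0.12 0.02 0.13] t 24.25 tcp [0.5245 0.2774 0.1631] psi 101.83 j [ 0.16  0.63 -0.96  1.75  0.58  1.07 -0.79] w 0.0296 gf 25.0 F [ 0.2  0.2 -0.9]
```

```bash
python3 -m pendant '[{"jaw":1,"travel":[-0.2,0,1],"rot":[0,0,0]},{"jaw":1,"travel":[-0.2,0,3],"rot":[0,0,0]},{"jaw":1,"travel":[-0.2,0,4.5],"rot":[0,0,0]},{"jaw":1,"travel":[-0.2,0,5.3],"rot":[0,0,0]},{"jaw":1,"travel":[-0.2,0,5.8],"rot":[0,0,0]},{"jaw":1,"travel":[-0.2,0,6.2],"rot":[0,0,0]},{"jaw":1,"travel":[-0.2,0,6.3],"rot":[0,0,0]},{"jaw":1,"travel":[-0.2,0,6.3],"rot":[0,0,0]},{"jaw":1,"travel":[-0.2,0,6.3],"rot":[0,0,0]}]'; python3 g.py .525 .2747 .0982 101.7
```

```text
time: 25.0
tool_pos: [0.5251, 0.2757, 0.1001]
orientation: [0.001, 0.63, 0.776, 0.001]
contact_force: [-1.0, -0.4, -2.1]
grip_width: 0.0299
grip_force: 25.0
travel cm [-0.1  -0.03  0.19] rot [0.15 0.03 0.15] t 25.0 tcp [0.5251 0.2757 0.1001] psi 101.85 j [ 0.12  0.7  -0.89  1.79  0.65  0.98 -0.84] w 0.0299 gf 25.0 F [-1.  -0.4 -2.1]
```

Lower, release, retreat up and then toward the robot's right to clear the views.

```bash
python3 -m pendant '[{"jaw":1,"travel":[-0.1,0,0.15],"rot":[0,0,0]},{"jaw":1,"travel":[-0.1,0,0.15],"rot":[0,0,0]},{"jaw":6.5,"travel":[-0.1,0,0.15],"rot":[0,0,0]},{"jaw":6.5,"travel":[-0.1,0,0.15],"rot":[0,0,0]},{"jaw":6.5,"travel":[-0.1,0,0.15],"rot":[0,0,0]},{"jaw":6.5,"travel":[-0.1,0,0.15],"rot":[0,0,0]},{"jaw":6.5,"travel":[0,0,-1],"rot":[0,0,0]},{"jaw":6.5,"travel":[0,0,-3],"rot":[0,0,0]},{"jaw":6.5,"travel":[0,0,-6],"rot":[0,0,0]},{"jaw":6.5,"travel":[0,0,-10],"rot":[0,0,0]},{"jaw":6.5,"travel":[0,0,-13],"rot":[0,0,0]},{"jaw":6.5,"travel":[0,0,-13],"rot":[0,0,0]}]'; python3 -m pendant '[{"jaw":6.5,"travel":[-4,0,0],"rot":[0,0,0]},{"jaw":6.5,"travel":[-8,0,0],"rot":[0,0,0]},{"jaw":6.5,"travel":[-12,0,0],"rot":[0,0,0]},{"jaw":6.5,"travel":[-16,0,0],"rot":[0,0,0]},{"jaw":6.5,"travel":[-20,0,0],"rot":[0,0,0]},{"jaw":6.5,"travel":[-24,0,0],"rot":[0,0,0]},{"jaw":6.5,"travel":[-28,0,0],"rot":[0,0,0]},{"jaw":6.5,"travel":[-32,0,0],"rot":[0,0,0]},{"jaw":6.5,"travel":[-36,0,0],"rot":[0,0,0]},{"jaw":6.5,"travel":[-40,0,0],"rot":[0,0,0]},{"jaw":6.5,"travel":[-44,0,0],"rot":[0,0,0]},{"jaw":6.5,"travel":[-45,0,0],"rot":[0,0,0]}]'; python3 v.py driver_yellow v6
python3 - <<'E'
import cv2,numpy as np
a=cv2.imread('pics/v6_side.png');b=cv2.imread('pics/v6_top.png')
cv2.imwrite('pics/v6c.png',np.hstack([cv2.resize(a[180:380,200:310],(330,600),interpolation=cv2.INTER_CUBIC),cv2.resize(b[140:240,90:245],(465,600)[:1]+(300,),interpolation=cv2.INTER_CUBIC).repeat(1,0) if 0 else cv2.copyMakeBorder(cv2.resize(b[140:240,90:245],(465,300),interpolation=cv2.INTER_CUBIC),0,300,0,0,0)]))
E
```

```text
time: 26.0
tool_pos: [0.5271, 0.2788, 0.2372]
orientation: [0.003, 0.63, 0.777, 0.005]
contact_force: [0.5, 1.3, 0.7]
grip_width: 0.0648
grip_force: 0.0
time: 27.0
tool_pos: [0.6171, -0.1748, 0.2297]
orientation: [0.002, 0.634, 0.773, -0.001]
contact_force: [-0.7, -0.5, -0.2]
grip_width: 0.0647
grip_force: 0.0
top [([98.4, 179.5, 131.6, 206.4], 0.91), ([377.8, 254.9, 424.4, 271.8], 0.64)]
side [([238.7, 272.4, 266.3, 337.6], 0.56), ([327.9, 160.7, 339.9, 174.7], 0.51)]
```

View pics/v6c.png

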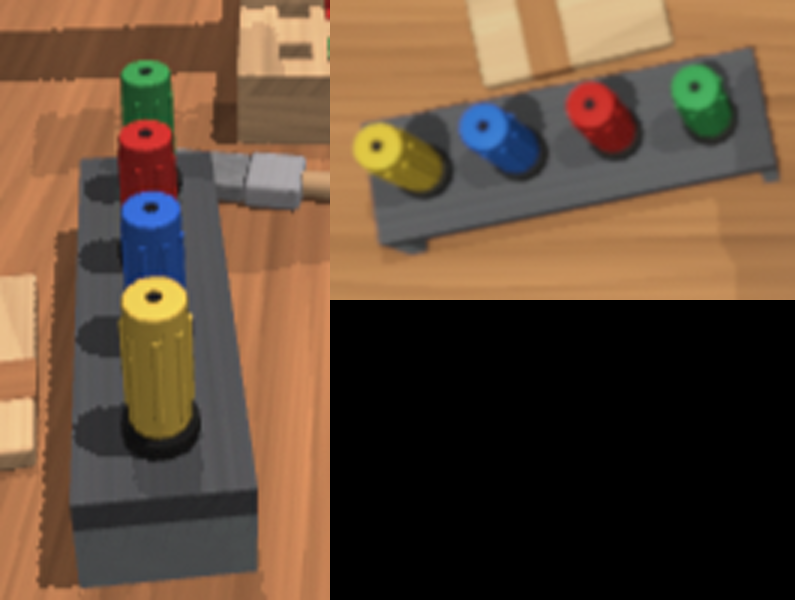

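```bash
python3 -m pendant '[{"jaw":6.5,"travel":[0,0,0],"rot":[0,0,0]},{"jaw":6.5,"travel":[0,0,0],"rot":[0,0,0]},{"jaw":6.5,"travel":[0,0,0],"rot":[0,0,0]}]'
python3 - <<'E'
from h import *
T=manip.grab_frame('top');S=manip.grab_frame('side')
c,s=np.cos(.2036),np.sin(.2036)
for n,a,b in zip('ybrg',[[47,146],[154,126],[259,103],[364,87]],[[153,297],[151,209],[146,135],[146,72]]):
    a=(np.array(a)+.5)/3-.5+[90,140];b=(np.array(b)+.5)/3-.5+[200,180]
    X=tri([ray(T,*a),ray(S,*b)]);d=X-[.5445,.1803,0];Y=atz(T,*a,.145)-[.5445,.1803,0]
    print(n,np.round([c*d[0]+s*d[1],-s*d[0]+c*d[1],X[2]],4),np.round([c*Y[0]+s*Y[1],-s*Y[0]+c*Y[1]],4))
E
```

```text
time: 27.45
tool_pos: [0.6169, -0.1632, 0.2304]
orientation: [0.001, 0.629, 0.777, 0.0]
contact_force: [-0.0, 0.0, -0.2]
grip_width: 0.065
grip_force: 0.0
y [-0.      0.0972  0.1433] [-0.0018  0.0967]
b [-0.0007  0.0326  0.1426] [-0.0022  0.032 ]
r [ 0.0004 -0.0321  0.143 ] [-0.0005 -0.0324]
g [-0.0019 -0.0968  0.1437] [-0.0031 -0.0968]
```

All within about 3 mm of the hole centres, at the seated height (same 0.143 reading as in the old rack), and the arm is clear.

```bash
python3 -c "from bench import manip;print(manip.hand_in())"
```

```text
the job is handed in; nothing more can be done
None
```

All four screwdrivers stand seated in the new rack in reverse order (yellow, blue, red, green from the left), each within about 3 mm of its hole centre; the job is handed in at about 27.5 s of the 102 s, no verdict was returned, and the turquoise look-alike fell over during the first transfer (cause unknown) but is still on the bench.

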